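# Change the mauls over to the new bench rack in reverse order

## Robot

A 6-joint arm with a two-finger parallel gripper is mounted at the origin on the work surface. World frame = base frame: x ahead of the robot, y to its left, z up, the work surface at z = 0. Lengths are in mm, angles in rad, forces in N, time in s.
With the tool pointing down it reaches from about 150 to 775 mm from the base axis. Payload 6.1 kg.
Tool frame: the origin (TCP) lies on the centre line of the jaws, within the pads' length; the fingertips stand 11 mm ahead of it and the grasp point (between the pads) lies 8 mm behind it (arm.tips_ahead is the distance from the TCP to the fingertips, in mm); z points along the fingers, y is the line along which they close (so a half turn about z gives the same grasp; the last joint's range is limited). The gripper opens to 85 mm and grips with 20 to 120 N. Pads are 22 mm wide; open, the fingers measure 114 mm over their backs; the gripper's body (76 mm by 85 mm) begins 54 mm behind the grasp point. The pads swing forward as they close: fully open they stand 13 mm farther back than shut.
Start: joints at [-1.261, 0.126, -0.04, 1.405, 0, 1.571], TCP at [160.049, -499.993, 242.295] pointing down, gripper open.
Joint ranges: [-2.72, 2.72], [-0.95, 1.95], [-1.27, 1.35], [-1.78, 2.02], [-1.46, 1.47], [-3.14, 3.14]. Speed limits (rad/s): [2.39, 2.39, 3.01, 3.14, 3.14, 3.14].

## Interface

Orientations are given as a rotation vector (axis times angle).
In Python, from station import arm, imaging, workorder gives the robot as it stands. The module is installed in compiled form; this text tells all that it offers.
- The arm moves only by the shell command python3 -m handwheel 'ROWS' [FORCE]. ROWS is rows parted by semicolons, their numbers by spaces, 1 to 12 of them, each of 5 numbers: the finger opening in mm, then dx, dy, dz in mm, then a turn about the tool's z in rad; each row shifts and turns the commanded pose from where the row before left it, along the tool's axes as they then stand; what a row does not reach is not made up. A row lasts 1/12 s, in which the tool goes at most 41.7 mm and 0.125 rad, less where a joint would pass 70% of its speed; a pose out of reach is approached as far as the arm can. The fingers move at their own pace and stop on an object; FORCE is the grip in N (left out, the last holds). Time passes only in rows, so rows that do not move let the fingers close. It prints the time, the measured TCP pose, the force, the opening and the grip force at its end.
- arm.observe(): the state, without advancing time (a new reading comes with each control period).
- imaging.capture(name): name is "scene" or "top" or "wrist"; returns a dict with "color" (420x560x3 uint8, red, green, blue), "mtx" (3x3 intrinsics, pixels), "origin" and "orientation" of the camera in the world; the wrist camera has in their place "hand_eye" (4x4, takes a point from camera to tool coordinates, whose origin is the TCP and whose axes are the flange's). Camera axes: x right, y up, looking along -z (the intrinsics and any distortion apply to the point x, -y, -z); pixel columns grow to the right and rows downward; lengths in mm; the calibration is good to about 2 mm. A picture is of the moment at which its call begins: read the wrist's pose just before it. There is no depth.
- workorder.job_done(): hands the job in; it is judged then, once.
The state is a dict: "time_s": time; "joint_pos": joint angles; "qvel": joint speeds; "joint_torque": joint torques, N m; "ee_pos": TCP position; "orientation": TCP orientation; "ft_force": force on the tool from outside, world axes, zero at the start; "torque": the same for the moment, N m; "opening": finger opening in mm; "grasp_force": force on a finger pad.
Only numpy, scipy, OpenCV 4.12 (cv2) and the standard library are available. Lean on these libraries where they do the work, as an engineer would, in place of code of your own. Each camera call takes 0.05 s, during which the arm holds its last target. There are 200 camera calls.

## Task

Move the four mauls out of the dark wooden tray into the plywood rack, one to each bay, in the reverse order, because the rack will be used from the other side of the bench: the maul that now stands nearest the robot in the tray goes into the bay farthest from the robot, the second nearest into the second farthest, and so on. Keep each maul upright, head down, and set it down in its bay rather than dropping it; leave the screwdriver lying between tray and rack undisturbed.

Things in the scene. Friction and masses are not known exactly. Their poses are not given: they have to be found in the camera images.
- maul_bell: Bell maul standing head down, handle up, all mid-brown wood, 140 mm tall: round head 56 mm wide at the foot, narrowing to 38 mm at 64 mm height, then a round handle 24 mm wide swelling to 28 mm between 105 and 140 mm height. About 0.26 kg. Loose. Origin: centre of the underside of its head; z points up along the handle.
- maul_square: Square mallet standing head down, handle up, all pale wood, 132 mm tall: block head 46 x 46 mm and 50 mm high, round handle 26 mm wide above it up to the top. About 0.22 kg. Loose. Origin: centre of the underside of its head; z points up along the handle. x and y are square to the block's sides.
- maul_brass: Small brass maul standing head down, handle up, 118 mm tall: round brass head 42 mm wide and 42 mm high, brass collar up to 48 mm, then a round dark wooden handle 26 mm wide. About 0.45 kg. Loose. Origin: centre of the underside of its head; z points up along the handle.
- maul_drum: Drum maul standing head down, handle up, 125 mm tall: wide black rubber head 54 mm wide and 36 mm high, steel collar up to 46 mm, then a round dark wooden handle 26 mm wide. About 0.34 kg. Loose. Origin: centre of the underside of its head; z points up along the handle.
- pad_bell: Fixed cork pad, round, 68 mm wide, 4 mm thick, under the bell maul at the start. Origin: centre of its underside, 6 mm above the bench on the floor of the dark tray (326 x 90 mm, rim 14 mm high, no dividers), where the four pads lie in a row 80 mm apart. x points along the tray, away from the robot (within 0.3 rad of world x).
- pad_square: Fixed cork pad, square, 60 x 60 mm, 4 mm thick, under the square maul at the start. Origin: centre of its underside, 6 mm above the bench on the floor of the dark tray (326 x 90 mm, rim 14 mm high, no dividers), where the four pads lie in a row 80 mm apart. x points along the tray, away from the robot (within 0.3 rad of world x).
- pad_brass: Fixed cork pad, round, 54 mm wide, 4 mm thick, under the brass maul at the start. Origin: centre of its underside, 6 mm above the bench on the floor of the dark tray (326 x 90 mm, rim 14 mm high, no dividers), where the four pads lie in a row 80 mm apart. x points along the tray, away from the robot (within 0.3 rad of world x).
- pad_drum: Fixed cork pad, six-sided, 70 mm over the corners, 4 mm thick, under the drum maul at the start. Origin: centre of its underside, 6 mm above the bench on the floor of the dark tray (326 x 90 mm, rim 14 mm high, no dividers), where the four pads lie in a row 80 mm apart. x points along the tray, away from the robot (within 0.3 rad of world x).
- rack: Fixed empty plywood rack, 326 x 90 mm, a row of four bays. Origin: centre of its underside, on the bench; x along the row, away from the robot (within 0.3 rad of world x). Bay centres at x = -120, -40, 40, 120 mm, y = 0; each 74 (x) by 78 mm inside, floor 6 mm above the bench; walls and dividers 6 mm thick, tops 18 mm above the bench. Left or right of the robot; the tray lies on the other side.
- screwdriver: Bystander: a screwdriver about 200 mm long with a wooden handle 26 mm thick towards the robot, lying loose on the bench in the aisle between tray and rack, roughly along x. Origin: halfway along it, on the bench.
Things that resemble listed ones, but are neither listed nor needed, are in the scene too. What is shaped like the maul_brass but red is not meant.

How it is judged:
By the outcome, as a careful person would: the job done as asked, in the order asked, and still so for the second after the job is handed in, with the robot touching nothing.
It also fails if it takes over 112 s, if anything falls off the work surface, if the arm or the gripper's body presses on something with over 40 N, if the wrist force passes 120 N, or if a joint passes its speed limit or range.

## Working session

There is one attempt and no reset: what is moved stays moved. The work goes in short steps, Python scripts to look and compute and a shell command to move; the robot and the scene stay as the last step left them, time stands still between calls to the robot, and variables do not carry over. Pictures are saved under pics/ and viewed, at most 14 in all, crops included, and the job is handed in when it is done.

```bash
mkdir -p pics; cat > h.py <<'E'
import numpy as np, cv2
from scipy.spatial.transform import Rotation as R
from station import arm, imaging, workorder
def rot(o):
    o=np.array(o,float); return o if o.shape==(3,3) else R.from_rotvec(o).as_matrix()
def shot(n,f=None):
    c=imaging.capture(n)
    if f: cv2.imwrite('pics/'+f,c['color'][:,:,::-1])
    return c
def ray(c,u,v,z):
    K=np.array(c['mtx']); d=np.linalg.inv(K)@[u,v,1]; d=rot(c['orientation'])@[d[0],-d[1],-d[2]]
    o=np.array(c['origin']); return o+d*(z-o[2])/d[2]
E
python3 - <<'E'
from h import *
for n in('scene','top'):
    c=shot(n,n+'0.png'); np.save(n+'.npy',{k:c[k] for k in c},allow_pickle=True)
    print(n,{k:c[k] for k in c if k!='color'})
print(arm.observe())
E
```

```text
scene {'mtx': array([[380.54854841,   0.        , 287.21996629],
       [  0.        , 380.54854841, 214.0553673 ],
       [  0.        ,   0.        ,   1.        ]]), 'origin': array([1048.77095857,  341.21974888,  464.62247533]), 'orientation': array([0.58317621, 0.99004863, 1.84440137])}
top {'mtx': array([[409.69467373,   0.        , 274.55062562],
       [  0.        , 409.69467373, 212.07064297],
       [  0.        ,   0.        ,   1.        ]]), 'origin': array([426.13919144,  30.85748705, 755.02006786]), 'orientation': array([ 0.07847078, -0.07181214, -1.57867602])}
{'time_s': 0.1, 'joint_pos': array([-1.26098722e+00,  1.26309054e-01, -4.05090146e-02,  1.40542569e+00,
       -2.78038653e-06,  1.57082462e+00]), 'qvel': array([-9.99498557e-04, -8.53191058e-04,  3.27398598e-03, -7.63669282e-04,
        4.19388971e-05,  2.36324506e-05]), 'joint_torque': array([ 1.29991517e-04, -4.36902916e+01,  3.53605843e+01,  1.36152265e-02,
       -6.80586118e-05, -5.63378464e-06]), 'ee_pos': array([ 159.94791439, -499.65708726,  241.61100408]), 'orientation': array([-3.10257033e+00, -4.84438646e-01,  3.54972162e-04]), 'ft_force': array([ 0.18308038,  0.46711436, -0.90766236]), 'torque': array([ 0.00606463, -0.02609042,  0.00147948]), 'grasp_force': 0.0, 'opening': 85.28637653790648}
```

View pics/top0.png

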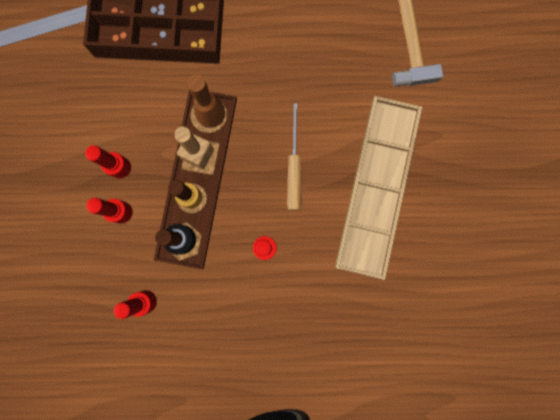

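View pics/scene0.png

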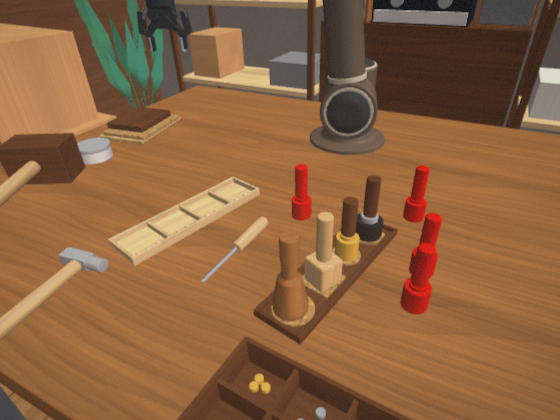

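The top view shows the tray at left (around 195,180). From near to far it holds drum (180,240), brass (187,195), square (195,150) and bell (208,105). The rack is at right, with corners near (375,98), (421,107), (384,278) and (337,267). The screwdriver lies at (294,155), and a red decoy stands at (264,248). Next I'll enlarge the tray and measure the rack.

```bash
python3 - <<'E'
from h import *
c=np.load('top.npy',allow_pickle=True).item(); im=c['color'][:,:,::-1].copy()
cv2.imwrite('pics/crop1.png',cv2.resize(im[70:280,80:280],None,fx=2.8,fy=2.8,interpolation=cv2.INTER_CUBIC))
hsv=cv2.cvtColor(im,cv2.COLOR_BGR2HSV)
def fit(m,z,name):
    cs=max(cv2.findContours(m,cv2.RETR_EXTERNAL,cv2.CHAIN_APPROX_NONE)[0],key=cv2.contourArea)
    p=np.array([ray(c,*q[0],z)[:2] for q in cs]); r=cv2.minAreaRect(p.astype(np.float32)); print(name,r,cv2.boxPoints(r).round(1).tolist())
m=cv2.inRange(hsv,(12,50,130),(30,200,255)); m[:, :325]=0;m[:90]=0;m[300:]=0
m=cv2.morphologyEx(m,cv2.MORPH_CLOSE,np.ones((7,7)))
fit(m,18,'rack')
for u,v in [(380,110),(294,182)]: print(hsv[v,u])
# red
r=cv2.inRange(hsv,(0,200,120),(6,255,255))
for k in cv2.findContours(r,0,2)[0]:
    if cv2.contourArea(k)>100:print('red',cv2.boundingRect(k))
# gray tray profile
g=hsv[:,:,2]
print(g[265,140:215]); print(g[94,180:245])
E
```

```text
rack ((530.2835693359375, -275.0073547363281), (437.37933349609375, 382.5892028808594), 89.37760162353516) [[336.6000061035156, -491.6000061035156], [719.2000122070312, -495.79998779296875], [723.9000244140625, -58.400001525878906], [341.3999938964844, -54.29999923706055]]
[ 16  91 202]
[ 17 116 207]
red (114, 302, 16, 17)
red (128, 292, 23, 25)
red (252, 236, 25, 24)
red (103, 198, 22, 25)
red (87, 198, 15, 16)
red (100, 152, 24, 24)
red (85, 145, 16, 17)
[141 143 139 141 137 141 140 140 140 140 140 138 139 142 138 140 140 137
 135 138 136 136 139 136 135 138 136 138 136 135 136 135 132 134 133 131
 128 122 120 113 110 109  95  93  88  86  79  83  78  70  69  69  71  68
  69  62  63  63  60  66  74  78  72  58  86 128 134 135 137 139 134 131
 132 136 134]
[143 146 139 143 140 146 140 132 102  86  77  74  85  88  86  75  72  68
  60  57  49  49  52  54  48  52  47  50  49  64  79  88  85  77  68  67
  69  69  73  71  80  81  89  92 100 108 118 115 119 120 121 131 129 133
 131 132 130 136 134 136 133 134 136 133 134]
```

View pics/crop1.png

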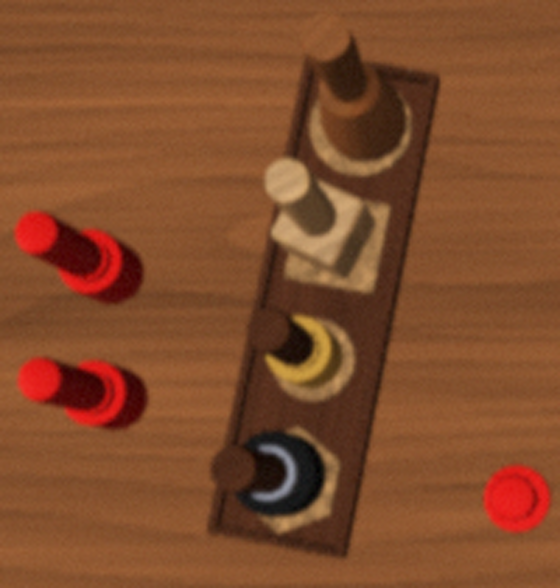

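The crop shows all four handle tops clearly: bell (331,42), square (289,181), brass (269,328) and drum (235,467). The tray corners are (305,57), (438,77), (347,556) and (210,531). Next I'll turn these into positions and check their sizes.

```bash
python3 - <<'E'
from h import *
c=np.load('top.npy',allow_pickle=True).item(); im=c['color'][:,:,::-1].copy()
hsv=cv2.cvtColor(im,cv2.COLOR_BGR2HSV)
m=cv2.inRange(hsv,(12,40,150),(30,135,255)); m[:, :325]=0;m[:90]=0;m[300:]=0
m=cv2.morphologyEx(m,cv2.MORPH_CLOSE,np.ones((7,7)))
cs=max(cv2.findContours(m,cv2.RETR_EXTERNAL,cv2.CHAIN_APPROX_NONE)[0],key=cv2.contourArea)
p=np.array([ray(c,*q[0],18)[:2] for q in cs]); r=cv2.minAreaRect(p.astype(np.float32)); print('rack',r)
b=cv2.boxPoints(r); b=b[np.argsort(b[:,0])]; d=b[2:].mean(0)-b[:2].mean(0); print('yaw',np.arctan2(d[1],d[0])); d/=np.linalg.norm(d)
for s in(-120,-40,40,120): print('bay',s,np.array(r[0])+d*s)
f=lambda u,v,z:ray(c,u/2.8+80-.3,v/2.8+70-.3,z)[:2]
T=np.array([f(*q,14) for q in [(305,57),(438,77),(347,556),(210,531)]]); print('tray',T.round(1).tolist(),[np.linalg.norm(T[i]-T[i-1]).round(1) for i in range(4)],T.mean(0))
e=(T[0]+T[1]-T[2]-T[3])/2; print('yaw',np.arctan2(e[1],e[0])); e/=np.linalg.norm(e)
for n,q,z,s in [('bell',(331,42),150,120),('square',(289,181),142,40),('brass',(269,328),128,-40),('drum',(235,467),135,-120)]:
    print(n,f(*q,z).round(1),'pad',(T.mean(0)+e*s).round(1))
for u,v,z in [(92.5,153,118),(95,206,118),(122,310.5,118),(264,248,118)]: print('red',ray(c,u,v,z)[:2])
print('sd',ray(c,293,182,13),ray(c,295,104,13))
E
```

```text
rack ((543.8130493164062, -156.62828063964844), (92.93391418457031, 327.4458923339844), 75.82646179199219)
yaw -0.24737497
bay -120 [ 427.46602631 -127.24511909]
bay -40 [ 505.03070831 -146.83389378]
bay 40 [ 582.59539032 -166.4226675 ]
bay 120 [ 660.16007233 -186.01144218]
tray [[728.2, 192.5], [713.4, 103.5], [397.0, 161.9], [413.8, 250.1]] [np.float64(319.7), np.float64(90.2), np.float64(321.7), np.float64(89.8)] [563.09901932 176.99981411]
yaw -0.18186198156692332
bell [681.1 148.7] pad [681.1 155.3]
square [605.9 172.6] pad [602.4 169.8]
brass [526.9 185.8] pad [523.8 184.2]
drum [450.  201.4] pad [445.1 198.7]
red [584.1172631  321.38608797]
red [499.41984913 314.6238985 ]
red [338.1804776  267.95145781]
red [431.45087424  50.12797854]
sd [552.29718876  -0.61225751  13.        ] [699.51572366  -6.29739571  13.        ]
```

```bash
cat >> h.py <<'E'
def plan(x,y,z,yaw):
    s=arm.observe(); M=rot(s['orientation']); a=np.arctan2(M[1,0],M[0,0])
    t=a-yaw; t=(t+np.pi/2)%np.pi-np.pi/2
    M2=M@R.from_rotvec([0,0,t]).as_matrix()
    print('t%.2f yaw %.3f tilt %.3f turn %.3f  d_tool(after turn)'%(s['time_s'],a,M[2,2]+1,t),(M2.T@(np.array([x,y,z])-s['ee_pos'])).round(1),'j6 %.2f'%s['joint_pos'][5])
E
python3 -c "
from h import *
plan(450,201,200,-.18)"
```

```text
t0.10 yaw 0.310 tilt 0.000 turn 0.490  d_tool(after turn) [ 160.  -741.2   42.4] j6 1.57
```

```bash
python3 -m handwheel '60 0 0 0 0.1225;60 0 0 0 0.1225;60 0 0 0 0.1225;60 0 0 0 0.1225' 50
python3 -m handwheel '60 8 -37 2;60 8 -37 2;60 8 -37 2;60 8 -37 2;60 8 -37 2;60 8 -37 2;60 8 -37 2;60 8 -37 2;60 8 -37 2;60 8 -37 2'
python3 -m handwheel '60 8 -37 2;60 8 -37 2;60 8 -37 2;60 8 -37 2;60 8 -37 2;60 8 -37 2;60 8 -37 2;60 8 -37 2;60 8 -37 2;60 8 -37 2;60 0 0 0 0;60 0 0 0 0'
python3 - <<'E'
from h import *
plan(450,201,200,-.18)
s=arm.observe(); c=shot('wrist','w1.png'); M=rot(s['orientation'])
H=np.array(c['hand_eye']); print(H.round(3).tolist(),c['mtx'].tolist())
E
```

```text
time_s: 0.43
ee_pos: [160.0, -499.8, 241.8]
orientation: [-3.127, 0.292, 0.001]
ft_force: [0.5, -0.1, 0.3]
opening: 60.0
grasp_force: 0.0
t0.43 yaw -0.186 tilt 0.000 turn -0.006  d_tool(after turn) [ 159.9 -741.3   42.4] j6 2.07
[[-0.0, 0.953, 0.302, 77.506], [1.0, 0.0, -0.0, -0.123], [-0.0, 0.302, -0.953, -131.539], [0.0, 0.0, 0.0, 1.0]] [[343.97097929709224, 0.0, 280.6173928854568], [0.0, 343.97097929709224, 200.21171699445597], [0.0, 0.0, 1.0]]Traceback (most recent call last):
ValueError: each row has 5 numbers
Traceback (most recent call last):
ValueError: setting an array element with a sequence. The requested array has an inhomogeneous shape after 1 dimensions. The detected shape was (12,) + inhomogeneous part.
```

View pics/w1.png

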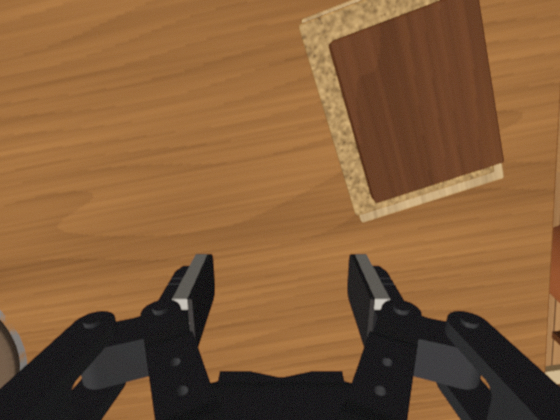

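The rows were missing their turn value, so the arm only rotated. The wrist picture shows a book or board at the start location, which isn't relevant. I'll resend the rows with all five numbers.

```bash
python3 -m handwheel '60 8 -37 -2 0;60 8 -37 -2 0;60 8 -37 -2 0;60 8 -37 -2 0;60 8 -37 -2 0;60 8 -37 -2 0;60 8 -37 -2 0;60 8 -37 -2 0;60 8 -37 -2 0;60 8 -37 -2 0'
python3 -m handwheel '60 8 -37 2 0;60 8 -37 2 0;60 8 -37 2 0;60 8 -37 2 0;60 8 -37 2 0;60 8 -37 2 0;60 8 -37 2 0;60 8 -37 2 0;60 8 -37 2 0;60 8 -37 2 0;60 0 0 0 0;60 0 0 0 0'
python3 - <<'E'
from h import *
plan(450,201,200,-.18)
c=shot('wrist','w2.png')
E
```

```text
time_s: 1.32
ee_pos: [305.0, -148.6, 262.4]
orientation: [3.129, -0.279, 0.001]
ft_force: [1.3, -0.1, 0.5]
opening: 60.1
grasp_force: 0.0
time_s: 2.32
ee_pos: [416.0, 37.8, 258.3]
orientation: [-3.011, -0.004, 0.004]
ft_force: [-0.5, -0.9, -1.1]
opening: 59.9
grasp_force: 0.0
t2.32 yaw 0.003 tilt 0.009 turn 0.183  d_tool(after turn) [   6.  -157.8   79. ] j6 3.14
```

View pics/w2.png

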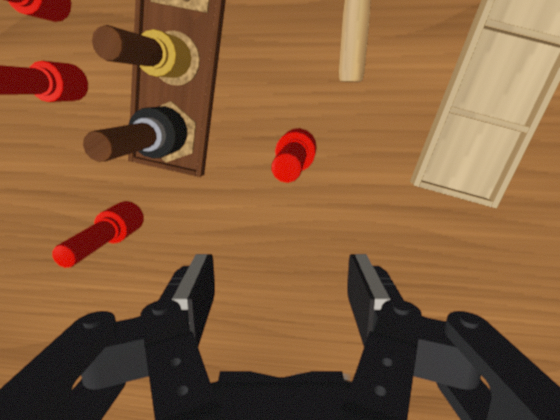

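The wrist picture shows the tray at top left, with the drum handle top at (100,145), and the decoy at (290,155). Joint 6 has reached its limit, so I'll use the equivalent half-turn grasp.

```bash
for i in 1; do python3 -m handwheel '60 0 0 0 -0.125;60 0 0 0 -0.125;60 0 0 0 -0.125;60 0 0 0 -0.125;60 0 0 0 -0.125;60 0 0 0 -0.125;60 0 0 0 -0.125;60 0 0 0 -0.125;60 0 0 0 -0.125;60 0 0 0 -0.125;60 0 0 0 -0.125;60 0 0 0 -0.125'; done
python3 -m handwheel '60 0 0 0 -0.125;60 0 0 0 -0.125;60 0 0 0 -0.125;60 0 0 0 -0.125;60 0 0 0 -0.125;60 0 0 0 -0.125;60 0 0 0 -0.125;60 0 0 0 -0.125;60 0 0 0 -0.125;60 0 0 0 -0.125;60 0 0 0 -0.125;60 0 0 0 -0.125'
python3 -c "
from h import *
plan(450,201,200,-.18)"
```

```text
time_s: 3.37
ee_pos: [415.0, 37.1, 258.5]
orientation: [-2.219, -2.082, -0.135]
ft_force: [-0.4, 1.1, -0.7]
opening: 59.9
grasp_force: 0.0
time_s: 4.37
ee_pos: [415.0, 37.1, 258.6]
orientation: [-0.21, -3.118, -0.204]
ft_force: [-0.2, 0.8, 0.1]
opening: 59.6
grasp_force: 0.0
t4.37 yaw 3.008 tilt 0.009 turn 0.047  d_tool(after turn) [ -6.6 158.7  79.4] j6 0.13
```

```bash
python3 -m handwheel '60 0 0 0 -0.125;60 0 0 0 -0.125;60 0 0 0 -0.125;60 0 0 0 -0.125;60 0 0 0 -0.125;60 0 0 0 -0.125;60 0 0 0 -0.125;60 0 0 0 -0.125;60 0 0 0 -0.125;60 0 0 0 -0.125;60 0 0 0 -0.125;60 0 0 0 -0.125' >/dev/null
cat >> h.py <<'E'
def st():
    s=arm.observe(); M=rot(s['orientation']); print('t%.2f'%s['time_s'],'p',s['ee_pos'].round(1),'z',M[:,2].round(4),'yaw %.3f'%np.arctan2(M[1,0],M[0,0]),'j',s['joint_pos'].round(3))
E
python3 -c "from h import *; st()"
python3 -m handwheel '60 0 0 0 -0.125;60 0 0 0 -0.125;60 0 0 0 -0.125;60 0 0 0 -0.125;60 0 0 0 -0.125;60 0 0 0 -0.125;60 0 0 0 -0.125;60 0 0 0 -0.125;60 0 0 0 -0.125;60 0 0 0 -0.125;60 0 0 0 -0.125;60 0 0 0 -0.125' > /dev/null
python3 -c "from h import *; st()"
```

```text
t5.37 p [415.   37.  258.5] z [-0.0016  0.1304 -0.9915] yaw -1.778 j [-0.    -0.08  -0.221  1.432  0.131 -1.366]
t6.37 p [415.   37.1 258.5] z [-0.0015  0.1305 -0.9915] yaw -0.274 j [-0.    -0.08  -0.221  1.432  0.131 -2.866]
```

```bash
python3 -m handwheel '60 0 0 0 -0.125;60 0 0 0 -0.125;60 0 0 0 -0.125;60 0 0 0 -0.125' >/dev/null
python3 -c "from h import *; st()"
python3 -m handwheel '60 0 0 0 -0.125;60 0 0 0 -0.125;60 0 0 0 -0.125;60 0 0 0 -0.125'>/dev/null
python3 -c "from h import *; st(); plan(415,-63,258,0)"
```

```text
t6.70 p [409.6  88.8 258.3] z [ 0.0108  0.0898 -0.9959] yaw 0.153 j [ 0.154 -0.095 -0.232  1.409  0.087 -3.14 ]
t7.03 p [363.8 202.6 258.6] z [ 0.0506  0.0057 -0.9987] yaw 0.521 j [ 0.522 -0.117 -0.249  1.392 -0.02  -3.141]
t7.03 yaw 0.521 tilt 0.001 turn 0.521  d_tool(after turn) [ 51.3 265.6   1.6] j6 -3.14
```

The tool is nearly vertical again. About 0.05 rad of tilt is left along the row direction, i.e. about the closing axis, which is harmless for the grasp. I'll turn to the mid-range configuration.

```bash
python3 -m handwheel '60 0 0 0 0.12;60 0 0 0 0.12;60 0 0 0 0.12;60 0 0 0 0.12;60 0 0 0 0.12;60 0 0 0 0.12;60 0 0 0 0.12;60 0 0 0 0.12;60 0 0 0 0.12;60 0 0 0 0.12;60 0 0 0 0.12;60 0 0 0 0.12' >/dev/null
python3 -m handwheel '60 0 0 0 0.12;60 0 0 0 0.12;60 0 0 0 0.12;60 0 0 0 0.12;60 0 0 0 0.12;60 0 0 0 0.12;60 0 0 0 0.12;60 0 0 0 0.12;60 0 0 0 0.12;60 0 0 0 0.12;60 0 0 0 0.12;60 0 0 0 0.12' >/dev/null
python3 -m handwheel '60 0 0 0 0.12;60 0 0 0 0.12;60 0 0 0 0.12;60 0 0 0 0.12;60 0 0 0 0.12;60 0 0 0 0.12;60 0 0 0 0.12;60 0 0 0 0.12' >/dev/null
python3 -c "from h import *; st(); plan(450,201,190,-.18)"
```

```text
t9.70 p [364.1 201.3 258.5] z [ 0.0492  0.0063 -0.9988] yaw 2.953 j [ 0.518 -0.117 -0.249  1.392 -0.019  0.705]
t9.70 yaw 2.953 tilt 0.001 turn -0.008  d_tool(after turn) [-81.2  14.   72.6] j6 0.71
```

```bash
python3 -m handwheel '60 -27 5 24 0;60 -27 5 24 0;60 -27 4 24 0;60 0 0 0 0;60 0 0 0 0'
python3 -c "
from h import *
st(); plan(450,201,104,-.18); shot('wrist','w3.png')"
```

```text
time_s: 10.12
ee_pos: [449.8, 200.5, 188.7]
orientation: [0.283, 3.084, 0.014]
ft_force: [-0.5, -0.1, 0.7]
opening: 60.1
grasp_force: 0.0
t10.12 p [449.8 200.5 188.7] z [ 0.0455  0.0047 -0.999 ] yaw 2.958 j [ 0.428  0.035 -0.257  1.235 -0.015  0.61 ]
t10.12 yaw 2.958 tilt 0.001 turn -0.003  d_tool(after turn) [ 3.6 -0.5 84.7] j6 0.61
```

View pics/w3.png

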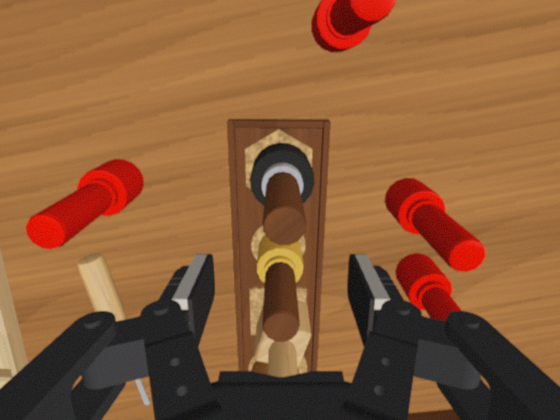

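The picture shows the drum handle top at (285,222), the brass top at (281,317), and both aligned with the jaw centre column (281). I'll cast these to world coordinates.

```bash
cat >> h.py <<'E'
def wray(s,c,u,v,z):
    H=np.array(c['hand_eye']); M=rot(s['orientation']); d=np.linalg.inv(c['mtx'])@[u,v,1]
    d=M@H[:3,:3]@[d[0],-d[1],-d[2]]; o=s['ee_pos']+M@H[:3,3]; return (o+d*(z-o[2])/d[2]).round(1)
E
python3 - <<'E'
from h import *
s=arm.observe(); c=imaging.capture('wrist')
print(wray(s,c,285,222,135),wray(s,c,281,317,128),wray(s,c,281,178,46+10))
for q in [(228,121),(329,121)]: print(wray(s,c,*q,14))
E
```

```text
[447.9 204.5 135. ] [519.2 189.2 128. ] [444.6 203.9  56. ]
[398.  166.5  14. ]
[414.  252.7  14. ]
```

```bash
python3 -c "
from h import *
plan(447.5,203,100,-.18)"
```

```text
t10.22 yaw 2.960 tilt 0.001 turn -0.002  d_tool(after turn) [ 6.6  0.  90.8] j6 0.61
```

```bash
python3 -m handwheel '60 2 0 22 0;60 2 0 22 0;60 2 0 22 0;60 1 0 22 0;60 0 0 0 0;60 0 0 0 0'
python3 -m handwheel '20 0 0 0 0;20 0 0 0 0;20 0 0 0 0;20 0 0 0 0;20 0 0 0 0;20 0 0 0 0;20 0 0 0 0;20 0 0 0 0' 50
python3 -c "
from h import *
st(); shot('wrist','w4.png');shot('scene','s4.png')"
```

```text
time_s: 10.72
ee_pos: [446.5, 203.5, 103.0]
orientation: [0.278, 3.081, 0.017]
ft_force: [-0.3, -1.4, 0.6]
opening: 60.0
grasp_force: 0.0
time_s: 11.38
ee_pos: [448.3, 203.7, 104.4]
orientation: [0.279, 3.078, 0.018]
ft_force: [-1.0, -0.1, 5.1]
opening: 25.2
grasp_force: 48.6
t11.38 p [448.3 203.7 104.4] z [ 0.0521  0.0068 -0.9986] yaw 2.961 j [ 0.436  0.063 -0.416  1.042 -0.016  0.616]
```

View pics/s4.png

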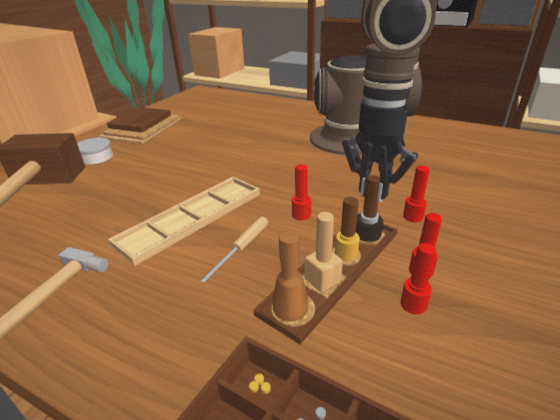

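```bash
python3 -m handwheel '20 0 0 -15 0;20 0 0 -22 0;20 0 0 -22 0;20 0 0 -22 0;20 0 0 -22 0;20 0 0 -22 0;20 0 0 0 0;20 0 0 0 0.067'
python3 -c "
from h import *
st(); plan(660,-186,225,-.247)"
```

```text
time_s: 12.15
ee_pos: [441.8, 203.2, 228.1]
orientation: [0.382, 3.068, 0.022]
ft_force: [-0.6, 0.6, -5.0]
opening: 25.0
grasp_force: 49.9
t12.15 p [441.8 203.2 228.1] z [ 0.0515  0.0077 -0.9986] yaw 2.893 j [ 0.44   0.012 -0.194  1.314 -0.015  0.687]
t12.15 yaw 2.893 tilt 0.001 turn -0.001  d_tool(after turn) [-306.2 -324.3   11.4] j6 0.69
```

```bash
python3 -m handwheel '20 -8 -9 0 0;20 -17 -18 1 0;20 -17 -18 1 0;20 -17 -18 1 0;20 -17 -18 1 0;20 -17 -18 1 0;20 -17 -18 1 0;20 -17 -18 1 0;20 -17 -18 0 0;20 -17 -18 0 0;20 -17 -18 0 0' >/dev/null
python3 -m handwheel '20 -17 -18 1 0;20 -17 -18 1 0;20 -17 -18 1 0;20 -17 -18 1 0;20 -17 -18 0 0;20 -17 -18 0 0;20 -17 -18 0 0;20 -8 -9 0 0;20 0 0 0 0;20 0 0 0 0'
python3 -c "
from h import *
st(); plan(660,-186,112,-.247)
s=arm.observe(); c=shot('wrist','w5.png')
d=shot('top')"
```

```text
time_s: 13.9
ee_pos: [657.6, -186.4, 222.0]
orientation: [0.384, 3.073, 0.021]
ft_force: [-0.3, -0.2, -4.0]
opening: 24.7
grasp_force: 50.0
t13.90 p [ 657.6 -186.4  222. ] z [ 0.0464  0.0076 -0.9989] yaw 2.893 j [-0.285  0.401  0.273  1.401  0.02  -0.036]
t13.90 yaw 2.893 tilt 0.001 turn -0.002  d_tool(after turn) [  2.5  -1.1 110. ] j6 -0.04
```

View pics/w5.png

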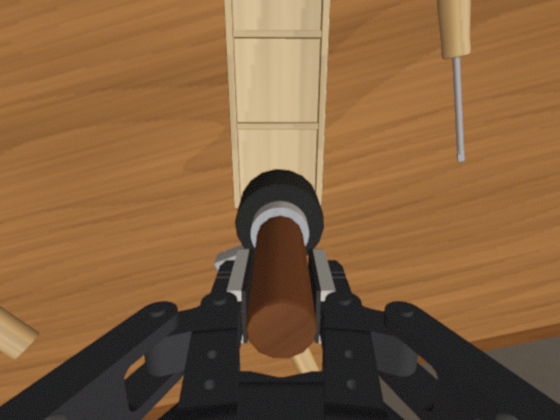

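The drum hangs upright over the rack. The dividers are at row 126 (columns 233–325) and row 34 (columns 229–328). I'll check the rack position from this view.

```bash
python3 - <<'E'
from h import *
s=arm.observe(); c=imaging.capture('wrist')
for v,a,b in((126,234,324),(34,230,328)):
    A,B=wray(s,c,a,v,18),wray(s,c,b,v,18); print((A+B)/2,np.linalg.norm(A-B))
r=np.array([543.8,-156.6]);d=np.array([np.cos(.247),-np.sin(.247)]);print(r+80*d,r)
E
```

```text
[ 622.85 -174.2    18.  ] 86.07700041242143
[ 545.7 -154.6   18. ] 85.95463919998737
[ 621.37202179 -176.15968904] [ 543.8 -156.6]
```

```bash
python3 -m handwheel '20 0.5 -2 30 0;20 0.5 0 30 0;20 0.5 0 25 0;20 0.5 0 20 0;20 0 0 5 0;20 0 0 0 0;20 0 0 0 0'
python3 -c "
from h import *
st(); plan(661,-185,102,-.247); shot('wrist','w6.png')"
```

```text
time_s: 14.63
ee_pos: [661.1, -186.2, 115.4]
orientation: [0.38, 3.069, 0.019]
ft_force: [0.2, 0.7, -3.2]
opening: 24.7
grasp_force: 49.9
t14.63 p [ 661.1 -186.2  115.4] z [ 0.0501  0.0063 -0.9987] yaw 2.895 j [-0.283  0.418  0.065  1.171  0.02  -0.036]
t14.63 yaw 2.895 tilt 0.001 turn -0.000  d_tool(after turn) [ 1.   0.8 13.4] j6 -0.04
```

```bash
python3 -m handwheel '20 0.5 0 5 0;20 0.5 1 5 0;20 0 0 2.5 0;20 0 0 0 0;20 0 0 0 0'
python3 -m handwheel '20 0 0 1 0;20 0 0 0 0;20 0 0 0 0'
```

```text
time_s: 15.1
ee_pos: [660.6, -185.3, 101.6]
orientation: [0.382, 3.07, 0.019]
ft_force: [-0.8, 0.5, -4.3]
opening: 24.8
grasp_force: 49.9
time_s: 15.35
ee_pos: [660.9, -185.4, 100.8]
orientation: [0.382, 3.07, 0.019]
ft_force: [0.3, 0.9, -4.1]
opening: 25.2
grasp_force: 49.9
```

```bash
python3 -m handwheel '20 0 0 1 0;20 0 0 0 0;20 0 0 0 0'
python3 -m handwheel '20 0 0 1 0;20 0 0 0 0;20 0 0 0 0'
```

```text
time_s: 15.6
ee_pos: [661.1, -185.4, 100.6]
orientation: [0.381, 3.069, 0.019]
ft_force: [-2.3, 0.2, 2.0]
opening: 24.7
grasp_force: 50.7
time_s: 15.85
ee_pos: [661.3, -185.4, 100.6]
orientation: [0.381, 3.068, 0.019]
ft_force: [-3.0, 0.5, 7.1]
opening: 24.9
grasp_force: 51.4
```

```bash
python3 -m handwheel '60 0 0 0 0;60 0 0 0 0;60 0 0 0 0;60 0 0 0 0;60 0 0 -20 0;60 0 0 -35 0;60 0 0 -35 0;60 0 0 0 -0.06;60 0 0 0 0'
python3 -c "
from h import *
st(); plan(523,187,190,-.185); shot('scene','s7.png')
im=cv2.imread('pics/s7.png'); w=cv2.imread('pics/w6.png')"
```

```text
time_s: 16.6
ee_pos: [657.8, -186.3, 191.7]
orientation: [0.287, 3.075, 0.016]
ft_force: [0.1, 0.4, -0.1]
opening: 60.2
grasp_force: 0.0
t16.60 p [ 657.8 -186.3  191.7] z [ 0.0543  0.0051 -0.9985] yaw 2.955 j [-0.284  0.393  0.196  1.322  0.02  -0.098]
t16.60 yaw 2.955 tilt 0.001 turn -0.001  d_tool(after turn) [201.  342.3  -3.7] j6 -0.10
```

View pics/s7.png

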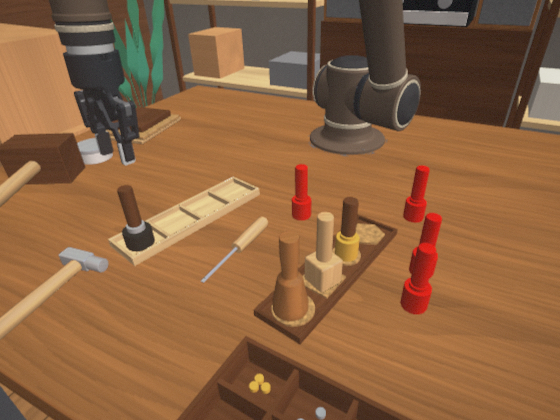

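The drum stands in the far bay at (137,235), and the tray and screwdriver are untouched. The brass maul is next.

```bash
python3 -m handwheel '60 8 13 0 0;60 15 25 0 0;60 15 25 0 0;60 15 25 0 0;60 15 25 0 0;60 15 25 0 0;60 15 25 0 0;60 15 25 0 0;60 15 25 0 0;60 15 25 0 0;60 15 25 0 0;60 15 25 0 0' >/dev/null
python3 -m handwheel '60 15 27 0 0;60 12 26 -3 0;60 0 0 0 0;60 0 0 0 0;60 0 0 0 0'
python3 - <<'E'
from h import *
st(); s=arm.observe(); c=shot('wrist','w8.png'); plan(523,187,100,-.185)
E
```

```text
time_s: 18.07
ee_pos: [523.0, 186.1, 186.3]
orientation: [0.29, 3.081, 0.015]
ft_force: [-0.5, -0.8, 0.4]
opening: 60.1
grasp_force: 0.0
t18.07 p [523.  186.1 186.3] z [ 0.0473  0.0055 -0.9989] yaw 2.954 j [ 0.347  0.15  -0.135  1.239 -0.011  0.535]
t18.12 yaw 2.953 tilt 0.001 turn -0.004  d_tool(after turn) [ 4.4  0.1 86.4] j6 0.53
```

View pics/w8.png

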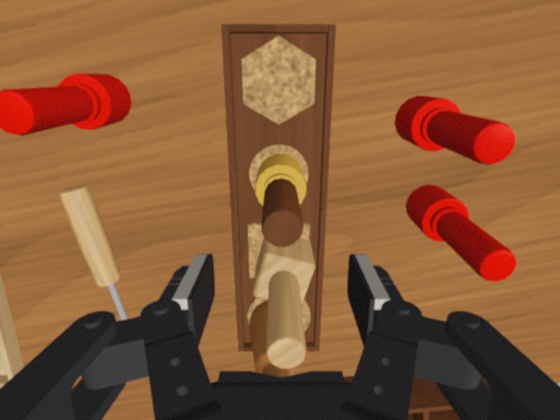

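The brass handle top is at (282,226), the square top at (287,350), and the hex pad centre at (279,80).

```bash
python3 - <<'E'
from h import *
s=arm.observe(); c=imaging.capture('wrist')
t=wray(s,c,282,226,128); print(t,wray(s,c,287,350,142),wray(s,c,279,80,10)); plan(t[0]+.7,t[1],99,-.185)
E
```

```text
[525.4 186.9 128. ] [604.7 174.9 142. ] [446.9 201.4  10. ]
t18.17 yaw 2.952 tilt 0.001 turn -0.004  d_tool(after turn) [ 1.7  0.7 87.8] j6 0.53
```

```bash
python3 -m handwheel '60 0.5 0.5 22 0;60 0.5 0 22 0;60 0.5 0 22 0;60 0 0 20 0;60 0 0 0 0;60 0 0 0 0' >/dev/null
python3 -m handwheel '20 0 0 0 0;20 0 0 0 0;20 0 0 0 0;20 0 0 0 0;20 0 0 0 0;20 0 0 0 0;20 0 0 0 0;20 0 0 0 0' 65
python3 -m handwheel '20 0 0 -10 0;20 0 0 -22 0;20 0 0 -22 0;20 0 0 -22 0;20 0 0 -22 0;20 0 0 0 0;20 0 0 0 0.06'
python3 -c "
from h import *
st(); plan(583,-166,195,-.247)"
```

```text
time_s: 19.33
ee_pos: [527.2, 187.4, 103.3]
orientation: [0.29, 3.077, 0.017]
ft_force: [-0.7, -2.9, 5.7]
opening: 24.6
grasp_force: 63.6
time_s: 19.92
ee_pos: [522.0, 187.5, 200.6]
orientation: [0.382, 3.068, 0.022]
ft_force: [-0.5, 0.2, -4.8]
opening: 24.8
grasp_force: 64.8
t19.92 p [522.  187.5 200.6] z [ 0.0513  0.0078 -0.9987] yaw 2.894 j [ 0.35   0.143 -0.112  1.265 -0.01   0.597]
t19.92 yaw 2.894 tilt 0.001 turn -0.001  d_tool(after turn) [-145.1 -328.1    6. ] j6 0.60
```

```bash
python3 -m handwheel '20 -5 -12 0 0;20 -10 -23 0 0;20 -10 -23 0 0;20 -10 -23 0 0;20 -10 -23 0 0;20 -10 -23 0 0;20 -10 -23 0 0;20 -10 -23 0 0;20 -10 -23 0 0;20 -10 -23 0 0;20 -10 -23 0 0;20 -10 -23 0 0' >/dev/null
python3 -m handwheel '20 -10 -22 0 0;20 -10 -22 0 0;20 -10 -18 0 0;20 0 0 0 0;20 0 0 0 0;20 0 0 0 0'
python3 -c "
from h import *
st(); plan(583,-166,101,-.247)"
```

```text
time_s: 21.42
ee_pos: [581.2, -165.4, 198.9]
orientation: [0.382, 3.072, 0.021]
ft_force: [-0.4, -0.4, -3.7]
opening: 24.8
grasp_force: 64.9
t21.42 p [ 581.2 -165.4  198.9] z [ 0.0471  0.0075 -0.9989] yaw 2.894 j [-0.287  0.244  0.008  1.292  0.021 -0.039]
t21.42 yaw 2.894 tilt 0.001 turn -0.001  d_tool(after turn) [ 2.5 -1.9 97.9] j6 -0.04
```

```bash
python3 -m handwheel '20 0.5 -1 25 0;20 0.5 -1 25 0;20 0.5 0 22 0;20 0.5 0 15 0;20 0 0 6 0;20 0 0 0 0;20 0 0 0 0'
python3 -m handwheel '20 0 0 4 0;20 0 0 0 0;20 0 0 0 0'
```

```text
time_s: 22.0
ee_pos: [584.2, -165.7, 107.6]
orientation: [0.38, 3.07, 0.02]
ft_force: [-0.0, 0.7, -3.8]
opening: 24.1
grasp_force: 64.8
time_s: 22.25
ee_pos: [584.8, -166.4, 103.9]
orientation: [0.381, 3.069, 0.019]
ft_force: [-0.7, 0.5, -4.1]
opening: 24.5
grasp_force: 64.8
```

```bash
python3 -m handwheel '20 0 0 3 0;20 0 0 0 0;20 0 0 0 0'
python3 -m handwheel '20 0 0 1 0;20 0 0 0 0;20 0 0 0 0'
python3 -m handwheel '20 0 0 1 0;20 0 0 0 0;20 0 0 0 0'
```

```text
time_s: 22.5
ee_pos: [584.4, -166.3, 100.1]
orientation: [0.382, 3.07, 0.019]
ft_force: [-0.4, -0.8, -4.6]
opening: 24.6
grasp_force: 64.8
time_s: 22.75
ee_pos: [584.7, -166.3, 99.5]
orientation: [0.382, 3.069, 0.019]
ft_force: [-0.3, -0.2, -1.9]
opening: 24.3
grasp_force: 65.2
time_s: 23.0
ee_pos: [585.0, -166.4, 99.5]
orientation: [0.381, 3.068, 0.019]
ft_force: [-2.0, 0.8, 6.0]
opening: 24.7
grasp_force: 66.0
```

```bash
python3 -m handwheel '60 0 0 0 0;60 0 0 0 0;60 0 0 0 0;60 0 0 0 0;60 0 0 -20 0;60 0 0 -35 0;60 0 0 -40 0;60 0 0 0 -0.06;60 0 0 0 0'
python3 -c "
from h import *
st(); plan(605.5,174,195,-.185)"
```

```text
time_s: 23.75
ee_pos: [581.4, -167.4, 196.0]
orientation: [0.287, 3.074, 0.015]
ft_force: [0.3, -0.1, -1.6]
opening: 59.9
grasp_force: 0.0
t23.75 p [ 581.4 -167.4  196. ] z [ 0.0544  0.005  -0.9985] yaw 2.955 j [-0.29   0.239 -0.005  1.276  0.02  -0.104]
t23.75 yaw 2.955 tilt 0.001 turn -0.001  d_tool(after turn) [ 39.1 340.    4.1] j6 -0.10
```

```bash
python3 -m handwheel '60 2 14 0 0;60 3 27 0 0;60 3 27 0 0;60 3 27 0 0;60 3 27 0 0;60 3 27 0 0;60 3 27 0 0;60 3 27 0 0;60 3 27 0 0;60 3 27 0 0;60 3 27 0 0;60 3 27 0 0' >/dev/null
python3 -m handwheel '60 2 20 0 0;60 2 9 0 0;60 0 0 0 0;60 0 0 0 0;60 0 0 0 0;60 0 0 0 0'
python3 - <<'E'
from h import *
st(); s=arm.observe(); c=shot('wrist','w9.png'); plan(605.5,174,109,-.185)
E
```

```text
time_s: 25.25
ee_pos: [604.7, 173.2, 196.3]
orientation: [0.292, 3.08, 0.017]
ft_force: [0.1, 0.6, 0.4]
opening: 59.7
grasp_force: 0.0
t25.25 p [604.7 173.2 196.3] z [ 0.0488  0.0061 -0.9988] yaw 2.952 j [ 0.282  0.287  0.058  1.294 -0.008  0.471]
t25.30 yaw 2.952 tilt 0.001 turn -0.005  d_tool(after turn) [ 3.6 -0.4 87.4] j6 0.47
```

View pics/w9.png

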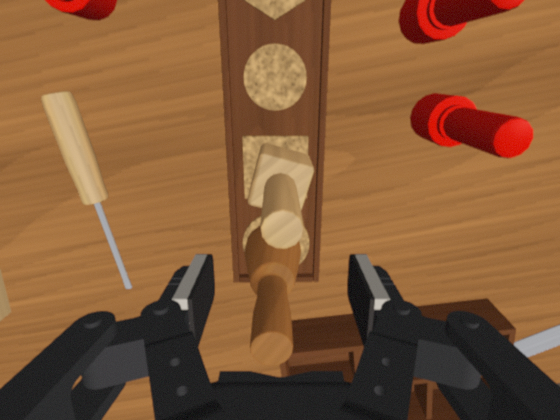

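The square mallet's top is at (283,230) and the bell's at (271,340).

```bash
python3 - <<'E'
from h import *
s=arm.observe(); c=imaging.capture('wrist')
t=wray(s,c,283,230,142); print(t,wray(s,c,271,340,150)); plan(t[0]+.7,t[1],109,-.185)
E
```

```text
[607.9 174.9 142. ] [678.4 153.6 150. ]
t25.35 yaw 2.952 tilt 0.001 turn -0.004  d_tool(after turn) [ 0.8  0.9 87.7] j6 0.47
```

```bash
python3 -m handwheel '60 0.5 0.5 22 0;60 0.5 0.5 22 0;60 0.5 0 22 0;60 0 0 20 0;60 0 0 0 0;60 0 0 0 0' >/dev/null
python3 -m handwheel '20 0 0 0 0;20 0 0 0 0;20 0 0 0 0;20 0 0 0 0;20 0 0 0 0;20 0 0 0 0;20 0 0 0 0;20 0 0 0 0' 50
python3 -m handwheel '20 0 0 -10 0;20 0 0 -22 0;20 0 0 -22 0;20 0 0 -22 0;20 0 0 -22 0;20 0 0 0 0;20 0 0 0 0.06'
python3 -c "
from h import *
st(); plan(505.5,-146,205,-.247)"
```

```text
time_s: 26.52
ee_pos: [608.5, 176.4, 112.3]
orientation: [0.289, 3.077, 0.018]
ft_force: [-1.8, -0.7, 6.8]
opening: 24.7
grasp_force: 49.1
time_s: 27.1
ee_pos: [603.5, 175.9, 210.0]
orientation: [0.382, 3.067, 0.021]
ft_force: [-0.4, 0.4, -3.4]
opening: 24.8
grasp_force: 49.3
t27.10 p [603.5 175.9 210. ] z [ 0.0517  0.0074 -0.9986] yaw 2.893 j [ 0.287  0.283  0.082  1.319 -0.008  0.534]
t27.10 yaw 2.893 tilt 0.001 turn -0.001  d_tool(after turn) [  16.6 -336.1   -2.5] j6 0.53
```

```bash
python3 -m handwheel '20 1 -12 0 0;20 1 -24 0 0;20 1 -24 0 0;20 1 -24 0 0;20 1 -24 0 0;20 1 -24 0 0;20 1 -24 0 0;20 1 -24 0 0;20 1 -24 0 0;20 1 -24 0 0;20 1 -24 0 0;20 1 -24 0 0' >/dev/null
python3 -m handwheel '20 1 -24 0 0;20 2 -24 0 0;20 2 -12 0 0;20 0 0 0 0;20 0 0 0 0;20 0 0 0 0'
python3 -c "
from h import *
st(); plan(505.5,-146,112,-.247)"
```

```text
time_s: 28.6
ee_pos: [504.2, -145.5, 201.1]
orientation: [0.381, 3.071, 0.02]
ft_force: [-0.3, 0.8, -2.0]
opening: 24.9
grasp_force: 49.6
t28.60 p [ 504.2 -145.5  201.1] z [ 0.0487  0.0072 -0.9988] yaw 2.894 j [-0.292  0.092 -0.169  1.265  0.021 -0.045]
t28.60 yaw 2.894 tilt 0.001 turn -0.000  d_tool(after turn) [ 2.7 -1.9 89. ] j6 -0.04
```

```bash
python3 -m handwheel '20 0.5 -1 25 0;20 0.5 -1 22 0;20 0.5 0 20 0;20 0.5 0 13 0;20 0 0 6 0;20 0 0 0 0;20 0 0 0 0' >/dev/null
python3 -m handwheel '20 0 0 2 0;20 0 0 0 0;20 0 0 0 0'
python3 -m handwheel '20 0 0 1 0;20 0 0 0 0;20 0 0 0 0'
```

```text
time_s: 29.43
ee_pos: [506.8, -146.9, 114.2]
orientation: [0.381, 3.069, 0.019]
ft_force: [0.5, -0.3, -2.3]
opening: 25.0
grasp_force: 49.5
time_s: 29.68
ee_pos: [506.4, -146.9, 112.6]
orientation: [0.382, 3.07, 0.019]
ft_force: [0.4, 0.3, -2.1]
opening: 25.0
grasp_force: 49.5
```

```bash
python3 -m handwheel '20 0 0 3 0;20 0 0 0 0;20 0 0 0 0'
python3 -m handwheel '20 0 0 1 0;20 0 0 0 0;20 0 0 0 0'
python3 -m handwheel '20 0 0 1 0;20 0 0 0 0;20 0 0 0 0'
```

```text
time_s: 29.93
ee_pos: [506.3, -146.8, 109.1]
orientation: [0.382, 3.07, 0.02]
ft_force: [0.3, 0.1, -3.1]
opening: 24.7
grasp_force: 49.5
time_s: 30.18
ee_pos: [506.6, -146.8, 108.4]
orientation: [0.382, 3.07, 0.019]
ft_force: [-0.2, 0.2, -1.8]
opening: 24.8
grasp_force: 49.8
time_s: 30.43
ee_pos: [506.8, -146.9, 108.4]
orientation: [0.381, 3.069, 0.019]
ft_force: [-1.4, 0.3, 5.6]
opening: 24.5
grasp_force: 50.1
```

```bash
python3 -m handwheel '60 0 0 0 0;60 0 0 0 0;60 0 0 0 0;60 0 0 0 0;60 0 0 -20 0;60 0 0 -35 0;60 0 0 -40 0;60 0 0 0 -0.06;60 0 0 0 0'
python3 -c "
from h import *
st(); plan(680,153,208,-.185)"
```

```text
time_s: 31.18
ee_pos: [503.3, -147.9, 205.0]
orientation: [0.287, 3.075, 0.016]
ft_force: [-0.3, -1.1, -0.1]
opening: 60.1
grasp_force: 0.0
t31.18 p [ 503.3 -147.9  205. ] z [ 0.054   0.0051 -0.9985] yaw 2.955 j [-0.297  0.087 -0.166  1.268  0.021 -0.111]
t31.18 yaw 2.955 tilt 0.001 turn -0.001  d_tool(after turn) [-118.3  328.2    8.1] j6 -0.11
```

```bash
python3 -m handwheel '60 -4 12 0 0;60 -9 25 0 0;60 -9 25 0 0;60 -9 25 0 0;60 -9 25 0 0;60 -9 25 0 0;60 -9 25 0 0;60 -9 25 0 0;60 -9 25 0 0;60 -9 25 0 0;60 -9 25 0 0;60 -9 25 0 0' >/dev/null
python3 -m handwheel '60 -9 25 1 0;60 -8 16 1 0;60 0 0 0 0;60 0 0 0 0;60 0 0 0 0;60 0 0 0 0'
python3 - <<'E'
from h import *
st(); s=arm.observe(); c=shot('wrist','w10.png'); plan(680.5,153,124,-.185)
E
```

```text
time_s: 32.68
ee_pos: [680.1, 151.9, 210.5]
orientation: [0.291, 3.081, 0.016]
ft_force: [-0.2, 0.5, 0.1]
opening: 59.8
grasp_force: 0.0
t32.68 p [680.1 151.9 210.5] z [ 0.0479  0.0061 -0.9988] yaw 2.953 j [ 0.222  0.423  0.28   1.38  -0.005  0.41 ]
t32.73 yaw 2.953 tilt 0.001 turn -0.004  d_tool(after turn) [ 4.   0.  86.8] j6 0.41
```

View pics/w10.png

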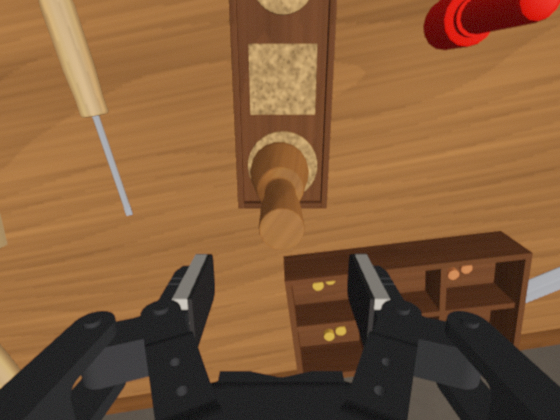

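The bell handle top is at (282,228), centred in the jaws.

```bash
python3 - <<'E'
from h import *
s=arm.observe(); c=imaging.capture('wrist')
t=wray(s,c,282,228,150); print(t); plan(t[0]+.7,t[1],124,-.185)
E
```

```text
[684.8 152.6 150. ]
t32.78 yaw 2.953 tilt 0.001 turn -0.004  d_tool(after turn) [-0.8  0.5 87.4] j6 0.41
```

```bash
python3 -m handwheel '60 0.5 0.5 22 0;60 0.5 0 22 0;60 0 0 22 0;60 0 0 18 0;60 0 0 0 0;60 0 0 0 0' >/dev/null
python3 -m handwheel '20 0 0 0 0;20 0 0 0 0;20 0 0 0 0;20 0 0 0 0;20 0 0 0 0;20 0 0 0 0;20 0 0 0 0;20 0 0 0 0' 55
python3 -m handwheel '20 0 0 -10 0;20 0 0 -22 0;20 0 0 -22 0;20 0 0 -22 0;20 0 0 -22 0;20 0 0 0 0;20 0 0 0 0.06'
python3 -c "
from h import *
st(); plan(428.5,-126.5,220,-.247)"
```

```text
time_s: 33.95
ee_pos: [685.0, 153.4, 129.3]
orientation: [0.29, 3.076, 0.017]
ft_force: [-0.0, -2.3, 6.0]
opening: 26.3
grasp_force: 55.2
time_s: 34.53
ee_pos: [679.8, 153.4, 226.3]
orientation: [0.382, 3.068, 0.021]
ft_force: [-0.4, -0.2, -3.5]
opening: 26.4
grasp_force: 54.5
t34.53 p [679.8 153.4 226.3] z [ 0.0516  0.0075 -0.9986] yaw 2.894 j [ 0.224  0.421  0.311  1.409 -0.004  0.471]
t34.53 yaw 2.894 tilt 0.001 turn -0.001  d_tool(after turn) [ 175.3 -332.7   -8.8] j6 0.47
```

```bash
python3 -m handwheel '20 8 -12 0 0;20 14 -24 0 0;20 14 -24 0 0;20 14 -24 0 0;20 14 -24 0 0;20 14 -24 0 0;20 14 -24 0 0;20 14 -24 0 0;20 14 -24 0 0;20 14 -24 0 0;20 13 -24 0 0;20 10 -24 0 0' >/dev/null
python3 -m handwheel '20 10 -24 0 0;20 9 -20 0 0;20 5 -12 0 0;20 0 0 0 0;20 0 0 0 0;20 0 0 0 0'
python3 -c "
from h import *
st(); plan(429,-126.5,129,-.247)"
```

```text
time_s: 36.03
ee_pos: [422.8, -124.1, 210.0]
orientation: [0.381, 3.07, 0.02]
ft_force: [0.1, 0.1, -3.3]
opening: 26.6
grasp_force: 55.1
t36.03 p [ 422.8 -124.1  210. ] z [ 0.0488  0.0072 -0.9988] yaw 2.894 j [-0.299 -0.068 -0.311  1.283  0.021 -0.051]
t36.03 yaw 2.894 tilt 0.001 turn -0.001  d_tool(after turn) [-2.9 -2.4 81.2] j6 -0.05
```

```bash
python3 -m handwheel '20 -1 -1 25 0;20 -1 -1 22 0;20 -1 0 17 0;20 0 0 10 0;20 0 0 4 0;20 0 0 0 0;20 0 0 0 0' >/dev/null
python3 -m handwheel '20 0 0 2 0;20 0 0 0 0;20 0 0 0 0'
```

```text
time_s: 36.87
ee_pos: [429.5, -126.8, 131.4]
orientation: [0.381, 3.069, 0.019]
ft_force: [-0.5, -0.3, -3.9]
opening: 26.7
grasp_force: 55.1
```

```bash
python3 -m handwheel '20 0 0 3 0;20 0 0 0 0;20 0 0 2 0;20 0 0 0 0;20 0 0 0 0'
python3 -m handwheel '20 0 0 1 0;20 0 0 0 0;20 0 0 0 0'
python3 -m handwheel '20 0 0 1 0;20 0 0 0 0;20 0 0 0 0'
```

```text
time_s: 37.28
ee_pos: [429.2, -126.6, 125.6]
orientation: [0.382, 3.07, 0.02]
ft_force: [-0.9, 1.1, -3.4]
opening: 26.7
grasp_force: 55.1
time_s: 37.53
ee_pos: [429.6, -126.7, 125.3]
orientation: [0.381, 3.069, 0.019]
ft_force: [-0.9, 0.4, 2.3]
opening: 26.1
grasp_force: 55.7
time_s: 37.78
ee_pos: [430.1, -126.8, 125.4]
orientation: [0.381, 3.068, 0.019]
ft_force: [-4.3, 1.1, 10.8]
opening: 26.7
grasp_force: 56.5
```

Contact confirmed. I'll release, retreat upward and back, then check.

```bash
python3 -m handwheel '60 0 0 0 0;60 0 0 0 0;60 0 0 0 0;60 0 0 0 0;60 0 0 -20 0;60 0 0 -35 0;60 0 0 -40 0;60 15 0 -10 0;60 30 0 0 0;60 30 0 0 0;60 30 0 0 0;60 0 0 0 0'
python3 -c "
from h import *
a=shot('top')['color'];b=shot('scene')['color']
cv2.imwrite('pics/f.png',np.hstack([a[60:320,60:460],b[80:340,80:480]])[:,:,::-1])"
```

```text
time_s: 38.78
ee_pos: [318.5, -100.4, 223.7]
orientation: [0.382, 3.071, 0.02]
ft_force: [-0.2, 0.3, -0.8]
opening: 60.1
grasp_force: 0.0
```

View pics/f.png

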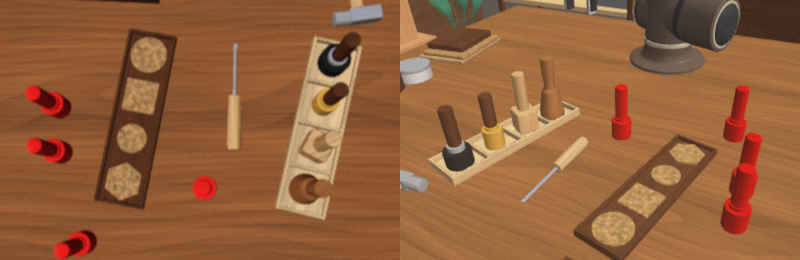

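Both views show all four mauls upright inside their bays, from far to near drum, brass, square, bell. The screwdriver and decoys are undisturbed and the gripper is clear.

```bash
python3 -c "
from station import workorder
print(workorder.job_done())"
```

```text
the job is handed in; nothing more can be done
None
```

All four mauls now stand upright in the rack in reverse order (far to near: drum, brass, square, bell), with the screwdriver undisturbed, and the job was handed in at about 39 s.

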